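# Shut a control enclosure and lock its quarter-turn cover fastener

### The job

Push the cover of the grey control enclosure down until it is fully shut, then set a fingertip (or both, closed) in the slot of the big round fastener on the cover and turn it clockwise (seen from above) to its stop, so that the slot lies across the cover, parallel to the hinge, and the cover is locked. Nothing needs gripping or lifting: do not open the cover farther, do not turn the fastener before the cover is down, and leave the screwdriver, the reel of solder and the pliers where they lie.

Things in the scene. Friction and masses are not known exactly. Their poses are not given: they have to be found in the camera images.
- enclosure: Grey sheet-steel control enclosure standing fixed on the bench: 240 mm deep (its own x, front at -x with three black cable glands), 170 mm wide (y), walls 85 mm high. Origin at the centre of its underside, z up. With the cover shut, the top of the cover is 91 mm and the top of the fastener's disc 108 mm above the bench.
- cover (a joint): Hinge of the cover, which is joined to the enclosure along its far (+x) upper edge; 0 = fully shut (rests on a stop), growing as the front edge rises; starts partly open at 0.3 to 0.6 rad. The hinge is stiff: the cover stays where it is left, and about 3 N down near the front edge moves it. Once the fastener is locked a tongue under the cover really holds it shut.
- cover_hinge (a point): Point on the hinge side of the cover, mid-width, 6 mm above the hinge line (level with the cover's top face; it swings only a few mm as the cover moves). The hinge line runs along the enclosure's y.
- cover_edge (a point): Middle of the cover's front edge on its top face, 240 mm from cover_hinge. The cover is a flat sheet 6 mm thick and 178 mm wide; between this edge and the fastener's disc there is a bare strip 64 mm deep to push on. Its x points from front edge to hinge along the cover, z out of its top face.
- cam (a joint): Turn of the quarter-turn fastener: 0 = open (slot runs front to back), 1.571 = locked at its stop (slot runs left to right, parallel to the hinge); it grows clockwise seen from above. Starts between 0 and 0.3 rad. Friction of about 0.12 N m, so 5 N at 24 mm from the axis turns it, and it stays where it is left. It cannot lock while the cover is raised.
- slot_mouth (a point): Centre of the fastener's disc, on its axis and level with its top face, in the middle of the cover (120 mm from hinge and front edge). The aluminium disc is 112 mm across and stands 17 mm proud of the cover. A slot 86 mm long (along its x, both ways from the centre) and 42 mm wide (along its y), with bevelled edges, is sunk 14 mm into its top; its floor is flat but for a 2 mm high, 12 mm wide rivet head on the axis. Its z points out of the top face; it turns with the disc.
- screwdriver_b: Loose blue-handled screwdriver, 139 mm long, 25 mm thick, lying on the bench on the right of the enclosure. Origin at the centre of its underside. A bystander.
- solder_reel: Loose reel of solder wire, 58 x 76 x 53 mm, on the bench on the right of the enclosure. Origin at the centre of its underside. A bystander.
- pliers: Loose pliers with blue grips, 178 mm long, 14 mm high, lying on the bench farther right. Origin at the centre of their underside. A bystander.

How it is judged (in metres and radians):
On the way, in this order (a step that is already met when the one before it is completed fails the run):
1. the cover is pushed fully shut (within 0.03 rad) with the fastener still open (value of joint cover below 0.03 rad and value of joint cam below 0.7 rad), for 0.2 s.
2. the fastener is turned to its stop (at least 1.45 rad) with the cover shut (value of joint cam above 1.45 rad and value of joint cover below 0.03 rad), for 0.2 s.
At the end, for the whole second after the job is handed in: The cover is shut (within 0.03 rad, about 7 mm at its front edge) and the fastener is locked: turned at least 1.45 of its 1.571 rad clockwise, at rest (all of step 2 and velocity of joint cam between -0.05 and 0.05 rad/s); the robot touches nothing.
It fails at once if the cover is lifted farther open than it can start (over 0.75 rad) (value of joint cover above 0.75 rad).
It fails at once if the fastener is turned past 0.7 rad while the cover is still raised (value of joint cover above 0.1 rad and value of joint cam above 0.7 rad).
It fails at once if the screwdriver, the solder reel or the pliers are lifted or moved by more than 25 mm (distance of any of screwdriver_b, solder_reel, pliers from where it was at the start of the episode above 0.025 m).
It also fails if it takes over 51 s, if anything falls off the work surface, if the arm or the gripper's body presses on something with over 40 N, if the wrist force passes 120 N, or if a joint passes its speed limit or range.

### The arm

A 6-joint arm with a two-finger parallel gripper is mounted at the origin on a cart in front of the work surface, level with it; the furniture and walls round the work are solid. World frame = base frame: x ahead of the robot, y to its left, z up, the work surface at z = 0. Lengths are in mm, angles in rad, forces in N, time in s.
With the tool pointing down it reaches from about 400 to 925 mm from the base axis. Payload 12.5 kg.
Tool frame: the origin (TCP) lies midway between the tips of the shut fingers; the grasp point (between the pads) lies 19 mm behind it; z points along the fingers, y is the line along which they close (so a half turn about z gives the same grasp; the last joint's range is limited). The gripper opens to 95 mm and grips with 3 to 60 N. Pads are 20 mm wide; open, the fingers measure 119 mm over their backs; the gripper's body (75 mm by 180 mm) begins 59 mm behind the grasp point.
Start: joints at [1.216, 0.491, 1.559, -0, 1.092, -0.106], TCP at [153.883, 605.778, 214.661] pointing down, gripper open.
Joint ranges: [-3.1, 3.1], [-0.84, 2.19], [0.05, 2.79], [-1.13, 4.28], [0.06, 2.93], [-2.69, 2.69]. Speed limits (rad/s): [2.22, 2.22, 2.79, 3.14, 3.14, 3.14].

### API

Orientations are given as [roll, pitch, yaw] about the fixed x, y, z axes, in that order (R = Rz(yaw) Ry(pitch) Rx(roll)).
In Python, from cell import env gives the robot as it stands.
- The arm moves only by the tool arm_command, never from a script. Its argument "targets" is a list of rows, each a list of 5 numbers: the shift along the tool's x, y, z in mm, then the turn about the tool's z in degrees, then the opening, from 0 (shut) to 1 (fully open). In form: [[tx, ty, tz, roll, fingers], ...]. A call has 1 to 5 rows; each row is the pose to reach, as a shift and turn from the pose commanded when the call began, along the tool's axes at that moment; what a row does not reach only later rows make up. A row lasts 1/10 s, in which the tool goes at most 50 mm and 8.59 degrees, less where a joint would pass 70% of its speed; a pose out of reach is approached as far as the arm can. A call with a gripper value outside its range is refused whole. The fingers move at their own pace and stop on an object; the grip force is fixed at half the most. Time passes only in rows, so rows that repeat a pose let the fingers close. It gives the time, the measured TCP pose, the force, the opening and the grip force at its end, in the units of the state.
- env.state(): the state, without advancing time (a new reading comes with each control period).
- env.read_camera(name): name is "side" or "top" or "wrist"; returns a dict with "frame" (384x512x3 uint8, red, green, blue), "vertical_fov" (degrees; the focal length in pixels is half the picture's height over the tangent of half this angle, whatever the lens; pixels are square), "cx", "cy" (the principal point, pixels), "world_from_camera" (4x4, takes a point from camera to world coordinates); the wrist camera has in their place "hand_eye" (4x4, takes a point from camera to tool coordinates, whose origin is the TCP and whose axes are the flange's). Camera axes: x right, y down, z forward; pixel columns grow to the right and rows downward; lengths in mm; the calibration is good to about 2 mm. A picture is of the moment at which its call begins: read the wrist's pose just before it. There is no depth.
- env.job_done(): hands the job in; it is judged then, once.
The state is a dict: "t": time; "joints": joint angles; "qvel": joint speeds; "tau": joint torques, N m; "eef_pos": TCP position; "tcp_rot": TCP orientation; "ft_force": force on the tool from outside, world axes, zero at the start; "moment": the same for the moment, N m; "opening": opening from 0.0 (shut) to 1.0 (fully open); "grip_force": force on a finger pad.
Only numpy, scipy, OpenCV 4.12 (cv2) and the standard library are available. Lean on these libraries where they do the work, as an engineer would, in place of code of your own. Each camera call takes 0.05 s, during which the arm holds its last target. There are 200 camera calls.

## Working session

There is one attempt and no reset: what is moved stays moved. The work goes in short steps, Python scripts to look and compute and a tool call to move; the robot and the scene stay as the last step left them, time stands still between calls to the robot, and variables do not carry over. Pictures are saved under pics/ and viewed, at most 10 in all, crops included, and the job is handed in when it is done.

Besides the shell and the picture viewer there is one more tool, called after "Request:" as a command line: name --pt "numbers of a row" for each row, then --argument value for the rest. arm_command: Moves the arm, as the interface text tells. Its arguments: {"type":"object","properties":{"targets":{"type":"array","items":{"type":"array","items":{"type":"number"}}}},"required":["targets"]}

```bash
mkdir -p pics; cat > h.py <<'E'
from cell import env
import numpy as np, cv2
from scipy.spatial.transform import Rotation as R
def cam(n):
    s=env.state(); c=env.read_camera(n); f=192/np.tan(np.radians(c["vertical_fov"])/2)
    if n=="wrist":
        T=np.eye(4);T[:3,:3]=R.from_euler('xyz',s["tcp_rot"]).as_matrix();T[:3,3]=s["eef_pos"]
        W=T@c["hand_eye"]
    else: W=np.array(c["world_from_camera"])
    return c["frame"],f,c["cx"],c["cy"],W
def ray(px,f,cx,cy,W):
    d=W[:3,:3]@np.array([(px[0]-cx)/f,(px[1]-cy)/f,1]); return W[:3,3],d
def atz(px,z,C): o,d=ray(px,*C); return o+d*(z-o[2])/d[2]
def proj(P,C):
    f,cx,cy,W=C; p=np.linalg.inv(W)@np.append(P,1); return p[:2]/p[2]*f+[cx,cy]
E
python3 - <<'E'
from h import *
import pickle
D={}
for n in("side","top"):
    c=cam(n); D[n]=c; cv2.imwrite(f"pics/{n}0.png",cv2.resize(c[0][:,:,::-1],(800,600),interpolation=cv2.INTER_CUBIC)); print(n,c[1:4],c[4].round(3).tolist())
pickle.dump(D,open("d.pkl","wb")); print(env.state())
E
```

```text
side (np.float64(390.96597933118045), 254.76143855891704, 199.12518517581603) [[0.949, -0.197, 0.247, 305.937], [-0.316, -0.567, 0.76, -857.546], [-0.009, -0.8, -0.6, 754.994], [0.0, 0.0, 0.0, 1.0]]
top (np.float64(376.4270819660552), 253.50064362690992, 187.94621561236386) [[-0.027, -0.993, 0.114, 485.781], [-1.0, 0.026, -0.006, -0.724], [0.003, -0.114, -0.993, 1040.005], [0.0, 0.0, 0.0, 1.0]]
{'t': 0.1, 'joints': array([ 1.21639720e+00,  4.91485717e-01,  1.55939703e+00,  2.25209484e-05,
        1.09168502e+00, -1.05615377e-01]), 'qvel': array([ 0.00121344, -0.00250007, -0.00283285, -0.0011163 , -0.00118237,
       -0.00107512]), 'tau': array([ 3.20383646e-03, -6.13622761e+01, -2.58606881e+01,  6.94291689e-02,
        4.70132427e-02, -1.34954072e-05]), 'eef_pos': array([153.7979311 , 605.5600302 , 214.12567405]), 'tcp_rot': array([-3.14062509e+00, -1.22658409e-04,  2.89279845e+00]), 'ft_force': array([ 0.39863426,  0.69322972, -0.59383908]), 'moment': array([ 0.0345947 , -0.02575149, -0.03520256]), 'grip_force': 0.0, 'opening': 1.0024172645473133}
```

View pics/side0.png

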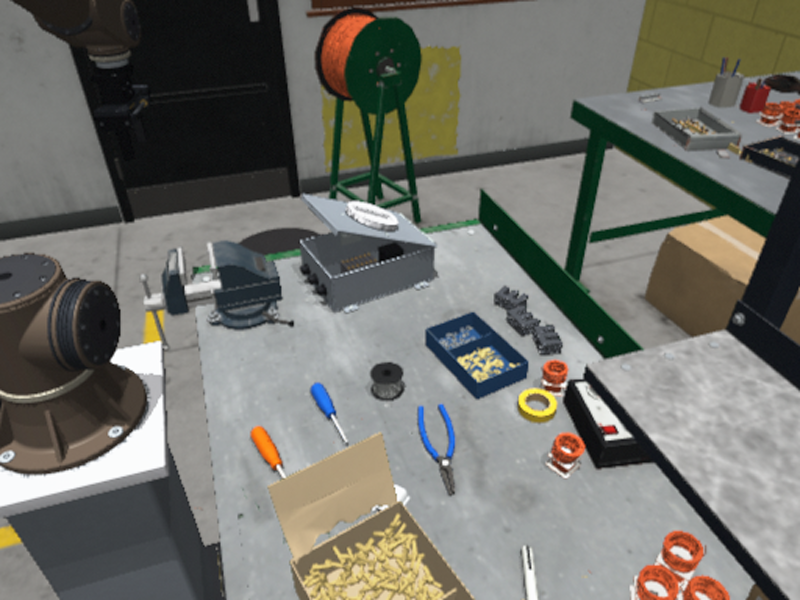

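View pics/top0.png

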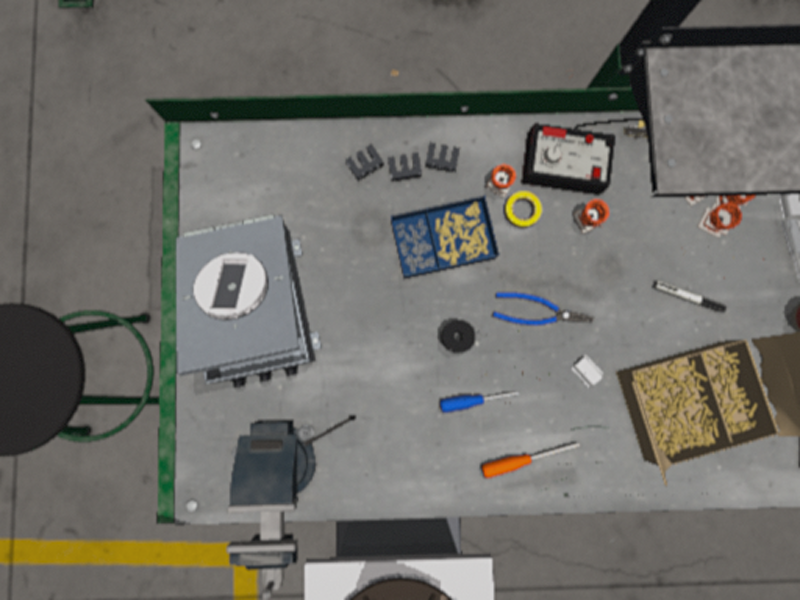

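The side view shows the cover raised at about (370,220). The top view shows the enclosure at (240,295), with its hinge on the far side and the screwdriver, reel and pliers well to the right. I'll enlarge both views to read off the corners.

```bash
python3 - <<'E'
import pickle,cv2,numpy as np
D=pickle.load(open("d.pkl","rb"))
a=D["top"][0][130:255,105:210,::-1]; b=D["side"][0][120:205,185:285,::-1]
a=cv2.resize(a,None,fx=4,fy=4,interpolation=cv2.INTER_CUBIC);b=cv2.resize(b,None,fx=3.8,fy=3.8,interpolation=cv2.INTER_CUBIC)
c=np.zeros((500,800,3),np.uint8);c[:500,:420]=a;c[:b.shape[0],420:420+b.shape[1]]=b[:,:380];cv2.imwrite("pics/crop.png",c)
E
```

```text
(no output)
```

View pics/crop.png

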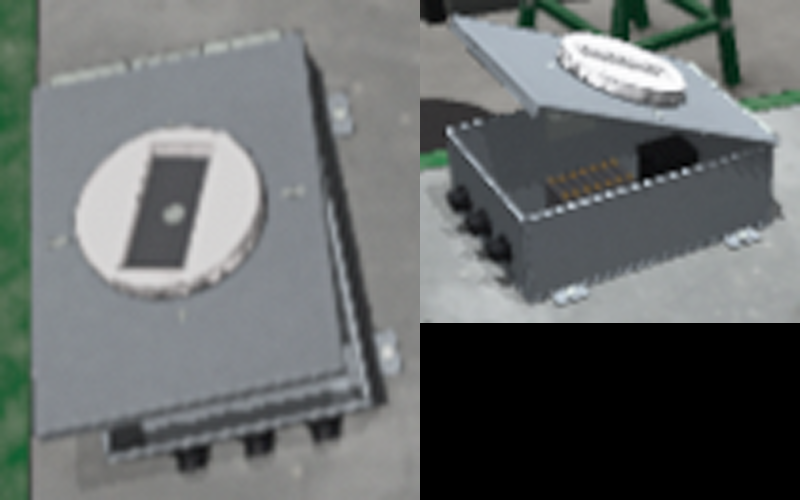

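The crop shows, on the left (top view), the cover corners at (33,90), (302,32), (342,376) and (37,437), and the disc centre at (171,210). On the right (side view), the cover's front corners are at (452,18) and (530,106), and the box corner is at (527,220).

```bash
cat > fit.py <<'E'
from h import *
def pts(p):
    x,y,w,a=p; Rz=R.from_euler('z',w).as_matrix()
    def box(X,Y,Z): return Rz@[X,Y,Z]+[x,y,0]
    def cov(u,v,h): # u from hinge to front, h above hinge line (top=6)
        return box(120-u*np.cos(a)+h*np.sin(a)*1.0, v, 85+u*np.sin(a)+h*np.cos(a))
    return box,cov
E
python3 - <<'E'
from fit import *
import pickle
from scipy.optimize import least_squares
D=pickle.load(open("d.pkl","rb"));T=D["top"][1:];S=D["side"][1:]
t=lambda u,v:(np.array([u,v])-1.5)/4+[105,130]
s=lambda u,v:(np.array([u-420,v])-1.5)/3.8+[185,120]
def res(p,full=False):
    b,c=pts(p); L=[(T,t(33,90),c(0,89,6)),(T,t(302,32),c(0,-89,6)),(T,t(342,376),c(240,-89,6)),(T,t(37,437),c(240,89,6)),(T,t(171,210),c(120,0,23)),
    (S,s(530,106),c(240,-89,3)),(S,s(452,17),c(240,89,6)),(S,s(775,140),c(0,-89,3)),(S,s(527,220),b(-120,-85,85)),(S,s(528,302),b(-120,-85,0))]
    return np.concatenate([proj(P,C)-q for C,q,P in L])
r=least_squares(res,[650,400,0.2,.4],loss='soft_l1');print(r.x,r.fun.round(1))
b,c=pts(r.x);print("disc",c(120,0,23),"edge",c(240,0,6),"hinge",c(0,0,6)); p=r.x.copy();p[3]=0;b,c=pts(p);print("shut disc",c(120,0,23),"edge",c(240,0,6))
# slot direction
b,c=pts(r.x);C=T
o=c(120,0,23);n=np.cross(c(0,0,6)-c(240,0,6),c(0,89,6)-c(0,-89,6));n/=np.linalg.norm(n);ex=(c(0,0,6)-c(240,0,6))/240;ey=np.cross(n,ex)
q=[]
for px in((180,147),(155,269)):
    oo,d=ray(t(*px),*T);P=oo+d*(n@(o-oo))/(n@d);q.append(P);print((P-o)@ex,(P-o)@ey)
E
```

```text
[ 6.41518808e+02  3.90884498e+02  9.91380994e-02 -4.42649339e-02] [-54.2 -19.7 -52.5 -13.6 -52.8  -7.3 -46.6 -13.7 -52.4  -8.8  -0.6   6.6
   4.2   7.4  -2.1 -19.2  -0.4 -25.9   1.2 -26.5]
disc [640.62301056 390.7953984  102.66741316] edge [522.07776066 379.00439354  80.37400762] hinge [760.66538937 402.73531394  90.99412281]
shut disc [641.51880752 390.8844981  108.        ] edge [522.10802646 379.0074039   91.        ]
0.5198161261456352 -137.787734474051
-74.04864688129112 -114.10922171963387
```

```bash
cat > run.py <<'E'
from fit import *
import pickle
from scipy.optimize import least_squares
D=pickle.load(open("d.pkl","rb"));T=D["top"][1:];S=D["side"][1:]
t=lambda u,v:(np.array([u,v])-1.5)/4+[105,130]
s=lambda u,v:(np.array([u-420,v])-1.5)/3.8+[185,120]
def res(p,full=False):
    b,c=pts(p); L=[(T,t(33,90),c(0,89,6)),(T,t(302,32),c(0,-89,6)),(T,t(342,376),c(240,-89,6)),(T,t(37,437),c(240,89,6)),(T,t(171,210),c(120,0,23)),
    (S,s(530,106),c(240,-89,3)),(S,s(452,17),c(240,89,6)),(S,s(775,140),c(0,-89,3)),(S,s(527,220),b(-120,-85,85)),(S,s(528,302),b(-120,-85,0))]
    return np.concatenate([proj(P,C)-q for C,q,P in L])
r=least_squares(res,[620,225,-0.2,.45]);print(r.x,r.fun.round(1))
b,c=pts(r.x);print("disc",c(120,0,23),"edge",c(240,0,6),"hinge",c(0,0,6))
o=c(120,0,23);n=np.cross(c(0,0,6)-c(240,0,6),c(0,89,6)-c(0,-89,6));n/=np.linalg.norm(n);ex=(c(0,0,6)-c(240,0,6))/240;ey=np.cross(n,ex)
for px in((180,147),(155,269)):
    oo,d=ray(t(*px),*T);P=oo+d*(n@(o-oo))/(n@d);print((P-o)@ex,(P-o)@ey)
p=r.x.copy();p[3]=0;b,c=pts(p);print("shut disc",c(120,0,23),"edge",c(240,0,6))
E
python3 run.py
```

```text
[5.90784528e+02 2.43736462e+02 1.79254808e-01 4.02021997e-01] [-0.7  0.5  0.4  1.1  0.4 -1.5 -1.1 -0.5 -0.8 -0.4  1.5  1.9  0.   0.8
  0.2  1.4 -2.1  0.4 -0.3  0.9]
disc [609.05386158 247.04686051 153.11984062] edge [493.84556028 226.17114335 184.42881289] hinge [711.17180985 265.55060877  90.52163025]
41.826203509065856 -9.575065049326607
-39.58448596483233 9.610383964560587
shut disc [590.78452782 243.73646152 108.        ] edge [472.70730809 222.34089701  91.        ]
```

The fit is good: yaw 0.18, cover about 0.40 rad, cam about 0.23. I'll travel to above the push strip with the fingers closed.

Request:
arm_command --pt "-439 -276 -30 0 0" --pt "-439 -276 -30 0 0" --pt "-439 -276 -30 0 0" --pt "-439 -276 -30 0 0" --pt "-439 -276 -30 0 0"

```text
t: 0.6
eef_pos: [326.9, 423.4, 229.1]
tcp_rot: [-3.141, -0.0, 2.893]
ft_force: [0.1, 1.1, -0.2]
opening: 0.637
grip_force: 0.0
```

```bash
cat >> h.py <<'E'
def go(x,y,z,yaw):
    s=env.state(); M=R.from_euler('xyz',s["tcp_rot"]).as_matrix(); w=s["tcp_rot"][2]
    print(s["t"],np.round(s["eef_pos"],1),"yaw",round(w,3),"j",np.round(s["joints"],2),"F",np.round(s["ft_force"],1),round(s["opening"],2))
    d=M.T@(np.array([x,y,z])-s["eef_pos"]); print("move",d.round(1),"roll",round(np.degrees((w-yaw+np.pi)%(2*np.pi)-np.pi),1))
E
python3 -c "
from h import *
go(512,229.5,240,1.8)"
```

```text
0.6 [326.9 423.4 229.1] yaw 2.893 j [ 0.79  0.35  1.76 -0.    1.03 -0.53] F [ 0.1  1.1 -0.2] 0.64
move [-227.1 -142.4  -10.9] roll 62.6
```

Request:
arm_command --pt "-227 -142 -11 60 0" --pt "-227 -142 -11 60 0" --pt "-227 -142 -11 60 0" --pt "-227 -142 -11 60 0" --pt "-227 -142 -11 60 0"

```text
t: 1.1
eef_pos: [499.6, 242.7, 239.3]
tcp_rot: [-3.141, -0.0, 2.137]
ft_force: [-1.3, 1.6, -1.0]
opening: 0.218
grip_force: 0.0
```

```bash
python3 -c "
from h import *
go(512,229.5,215,1.8)"
```

```text
1.1 [499.6 242.7 239.3] yaw 2.137 j [ 0.33  0.37  1.7   0.    1.08 -0.23] F [-1.3  1.6 -1. ] 0.22
move [-17.8   3.4  24.3] roll 19.3
```

Request:
arm_command --pt "0 0 10 18 0" --pt "0 0 10 18 0" --pt "0 0 10 18 0" --pt "0 0 10 18 0" --pt "0 0 10 18 0"

```text
t: 1.6
eef_pos: [498.4, 244.8, 229.5]
tcp_rot: [3.141, -0.0, 1.833]
ft_force: [0.4, -0.2, 0.4]
opening: 0.006
grip_force: 0.0
```

```bash
python3 -c "
from h import *
go(512,229.5,185,1.8)
c=cam('wrist');cv2.imwrite('pics/w1.png',c[0][:,:,::-1])"
```

```text
1.6 [498.4 244.8 229.5] yaw 1.833 j [0.34 0.38 1.71 0.   1.05 0.08] F [ 0.4 -0.2  0.4] 0.01
move [-18.3   9.2  44.5] roll 1.9
```

View pics/w1.png

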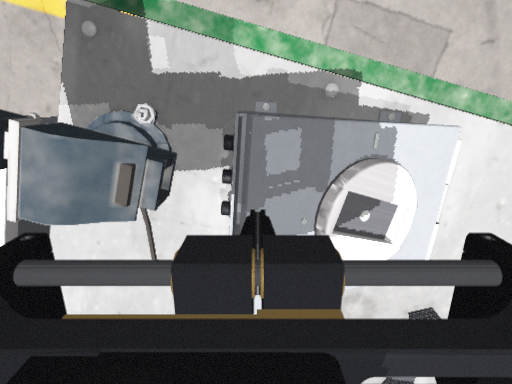

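The wrist view shows the fingertips at (257,215) just behind the cover's front edge at column 240, with the disc at (365,215). I'll shift inward about 18 mm and descend.

Request:
arm_command --pt "-18 9 15 0 0" --pt "-18 9 30 0 0" --pt "-18 9 40 0 0" --pt "-18 9 48 0 0" --pt "-18 9 55 0 0"

```text
t: 2.15
eef_pos: [511.8, 229.7, 174.3]
tcp_rot: [3.141, -0.0, 1.83]
ft_force: [-0.4, 0.9, 5.3]
opening: 0.005
grip_force: 1.5
```

```bash
python3 -c "
from h import *
go(512,229.5,95,1.8)"
```

```text
2.15 [511.8 229.7 174.3] yaw 1.83 j [0.3  0.45 1.76 0.   0.93 0.05] F [-0.4  0.9  5.3] 0.0
move [-0.3  0.1 79.3] roll 1.7
```

Contact is at about z=176, as predicted. I'll keep pushing.

Request:
arm_command --pt "0 0 10 0 0" --pt "0 0 20 0 0" --pt "0 0 30 0 0" --pt "0 0 40 0 0" --pt "0 0 50 0 0"

```text
t: 2.65
eef_pos: [511.7, 229.3, 123.4]
tcp_rot: [-3.141, -0.0, 1.829]
ft_force: [-1.6, -0.3, 3.6]
opening: 0.003
grip_force: 1.6
```

Request:
arm_command --pt "0 0 8 0 0" --pt "0 0 15 0 0" --pt "0 0 21 0 0" --pt "0 0 26 0 0" --pt "0 0 29 0 0"

```text
t: 3.15
eef_pos: [511.8, 229.3, 94.9]
tcp_rot: [-3.141, -0.0, 1.829]
ft_force: [-2.1, 0.2, 2.2]
opening: 0.003
grip_force: 1.3
```

Request:
arm_command --pt "0 0 1 0 0" --pt "0 0 2 0 0" --pt "0 0 3 0 0" --pt "0 0 4 0 0" --pt "0 0 5 0 0"

```text
t: 3.65
eef_pos: [512.0, 229.4, 91.2]
tcp_rot: [3.141, -0.0, 1.829]
ft_force: [-6.5, -2.9, 22.6]
opening: 0.005
grip_force: 11.1
```

The force rise at z=91 shows the cover is on its stop. I'll hold, then lift.

Request:
arm_command --pt "0 0 0 0 0" --pt "0 0 0 0 0" --pt "0 0 0 0 0" --pt "0 0 -40 0 0" --pt "0 0 -85 0 0"

```text
t: 4.15
eef_pos: [511.6, 229.2, 175.3]
tcp_rot: [-3.139, 0.0, 1.829]
ft_force: [0.5, -0.1, 0.7]
opening: 0.002
grip_force: 0.0
```

Request:
arm_command --pt "0 0 -35 0 0.5" --pt "0 0 -35 0 0.5" --pt "0 0 -35 0 0.5" --pt "0 0 -35 0 0.5" --pt "0 0 -35 0 0.5"

```text
t: 4.65
eef_pos: [511.5, 229.2, 209.1]
tcp_rot: [-3.14, 0.0, 1.829]
ft_force: [0.4, -0.2, -0.1]
opening: 0.368
grip_force: 0.0
```

```bash
python3 -c "
from h import *
import pickle
go(591,244,190,1.52)
c=cam('wrist');cv2.imwrite('pics/w2.png',cv2.resize(c[0][:,:,::-1],(800,600),interpolation=cv2.INTER_CUBIC));pickle.dump(c,open('w2.pkl','wb'))
p=[590.8,243.7,.179,0];from fit import pts
b,k=pts(p);print('pred disc',proj(k(120,0,23),c[1:])*1.5625)"
```

```text
4.65 [511.5 229.2 209.1] yaw 1.829 j [0.3  0.41 1.72 0.   1.01 0.05] F [ 0.4 -0.2 -0.1] 0.37
move [-6.  80.6 18.9] roll 17.7
pred disc [526.87666774 295.71953918]
```

View pics/w2.png

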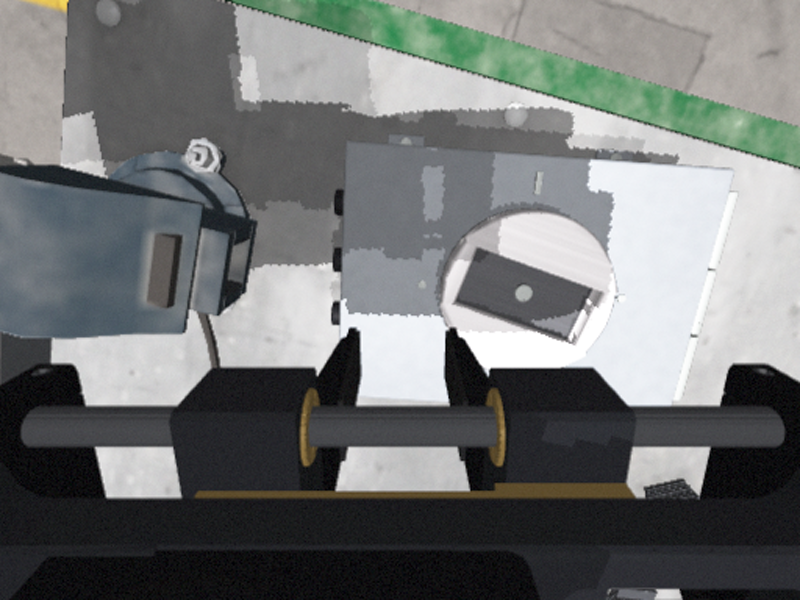

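The cover is shut. The slot corners are at about (478,248), (605,292), (575,343) and (456,303), with the rivet at (523,293).

```bash
python3 -c "
from h import *
import pickle
c=pickle.load(open('w2.pkl','rb'));C=c[1:]
q=np.array([atz((u/1.5625,v/1.5625),108,C) for u,v in((478,248),(605,292),(575,343),(456,303))]);print(q.round(1),q.mean(0))
print('rivet',atz((523/1.5625,293/1.5625),96,C),'disc',atz((529/1.5625,294/1.5625),106,C))
m=(q[1]+q[2]-q[0]-q[3])/2;print('slot ang',np.arctan2(m[1],m[0]),np.linalg.norm(m),'w',np.linalg.norm((q[0]+q[1]-q[2]-q[3])/2))
k=q.mean(0);o=R.from_euler('z',0)
go(k[0],k[1],125,np.pi/2+np.arctan2(m[1],m[0]))
"
```

```text
[[551.1 265.4 108. ]
 [638.3 258.8 108. ]
 [632.4 220.8 108. ]
 [548.3 227.3 108. ]] [592.51859226 243.09383932 108.        ]
rivet [592.021501   242.10144752  96.        ] disc [592.46545158 244.69542201 106.        ]
slot ang -0.07618212804896571 85.89061224252588 w 38.28571207794584
4.7 [511.6 229.2 209.2] yaw 1.829 j [0.3  0.41 1.72 0.   1.01 0.05] F [ 0.7 -0.1 -0.1] 0.41
move [-7.2 81.9 84. ] roll 19.1
```

Request:
arm_command --pt "-7 82 20 19 0.5" --pt "-7 82 40 19 0.5" --pt "-7 82 60 19 0.5" --pt "-7 82 80 19 0.5" --pt "-7 82 80 19 0.5"

```text
t: 5.2
eef_pos: [591.7, 243.0, 126.8]
tcp_rot: [-3.136, 0.002, 1.497]
ft_force: [-0.3, 0.5, 0.2]
opening: 0.5
grip_force: 0.0
```

```bash
python3 -c "
from h import *
go(592.3,243.2,99,1.495)"
```

```text
5.2 [591.7 243.  126.8] yaw 1.497 j [0.29 0.61 1.61 0.   0.94 0.36] F [-0.3  0.5  0.2] 0.5
move [ 0.3  0.8 27.8] roll 0.1
```

Request:
arm_command --pt "0 1 8 0 0.5" --pt "0 1 15 0 0.5" --pt "0 1 20 0 0.5" --pt "0 1 24 0 0.5" --pt "0 1 27 0 0.5"

```text
t: 5.7
eef_pos: [594.0, 243.4, 103.3]
tcp_rot: [3.141, -0.0, 1.497]
ft_force: [-0.6, 0.0, -0.9]
opening: 0.5
grip_force: 0.0
```

The fingertips are in the slot with no contact force. I'll start turning.

Request:
arm_command --pt "0 -1 2 4 0.5" --pt "0 -1 2 8 0.5" --pt "0 -1 2 13 0.5" --pt "0 -1 2 18 0.5" --pt "0 -1 2 23 0.5"

```text
t: 6.2
eef_pos: [592.4, 243.0, 101.4]
tcp_rot: [-3.141, 0.001, 1.092]
ft_force: [-2.4, -4.0, 0.8]
opening: 0.502
grip_force: 2.2
```

```bash
python3 -c "
from h import *
go(592.3,243.2,99,1.495);print(env.state()['moment'])"
```

```text
6.2 [592.4 243.  101.4] yaw 1.092 j [ 0.29  0.64  1.63 -0.    0.88  0.77] F [-2.4 -4.   0.8] 0.5
move [ 0.1 -0.2  2.4] roll -23.1
[-0.77477697  0.57058363  0.16073845]
```

Request:
arm_command --pt "0 0 2 5 0.5" --pt "0 0 2 10 0.5" --pt "0 0 2 15 0.5" --pt "0 0 2 20 0.5" --pt "0 0 2 25 0.5"

```text
t: 6.7
eef_pos: [592.6, 242.5, 99.7]
tcp_rot: [3.141, 0.002, 0.656]
ft_force: [-3.0, -8.8, 4.0]
opening: 0.497
grip_force: 4.3
```

Request:
arm_command --pt "0 0 0 5 0.5" --pt "0 0 0 10 0.5" --pt "0 0 0 15 0.5" --pt "0 0 0 20 0.5" --pt "0 0 0 25 0.5"

```text
t: 7.2
eef_pos: [592.0, 242.3, 99.7]
tcp_rot: [3.14, 0.003, 0.22]
ft_force: [-6.2, -8.9, 5.9]
opening: 0.499
grip_force: 5.2
```

```bash
python3 -c "
from h import *
go(592.3,243.2,99,-.15);print(env.state()['moment'])"
```

```text
7.2 [592.  242.3  99.7] yaw 0.22 j [ 0.29  0.64  1.63 -0.    0.88  1.64] F [-6.2 -8.9  5.9] 0.5
move [ 0.5 -0.8  0.7] roll 21.2
[-1.44258812  1.26945367  0.13915341]
```

Request:
arm_command --pt "0 0 0 4 0.5" --pt "0 0 0 8 0.5" --pt "0 0 0 12 0.5" --pt "0 0 0 15 0.5" --pt "0 0 0 18 0.5"

```text
t: 7.7
eef_pos: [591.8, 242.4, 99.7]
tcp_rot: [3.14, 0.002, -0.093]
ft_force: [-7.8, -7.9, 6.6]
opening: 0.499
grip_force: 5.4
```

```bash
python3 -c "
from h import *
go(592.3,243.2,99,-.15);print(env.state()['moment'])"
```

```text
7.7 [591.8 242.4  99.7] yaw -0.093 j [ 0.29  0.64  1.63 -0.    0.88  1.95] F [-7.8 -7.9  6.6] 0.5
move [ 0.5 -0.8  0.7] roll 3.3
[-1.28880222  1.3738027   0.15161723]
```

Moment still only at friction level, so the stop is not reached yet. I'll continue in small steps.

Request:
arm_command --pt "0 0 0 2 0.5" --pt "0 0 0 4 0.5" --pt "0 0 0 5 0.5" --pt "0 0 0 6 0.5" --pt "0 0 0 6 0.5"

```text
t: 8.2
eef_pos: [591.7, 242.4, 99.7]
tcp_rot: [3.139, 0.002, -0.195]
ft_force: [-7.7, -7.1, 8.1]
opening: 0.5
grip_force: 13.0
```

```bash
python3 -c "
from h import *
go(592.3,243.2,99,-.15);print(env.state()['moment'])"
```

```text
8.2 [591.7 242.4  99.7] yaw -0.195 j [ 0.29  0.64  1.63 -0.    0.88  2.05] F [-7.7 -7.1  8.1] 0.5
move [ 0.5 -0.9  0.7] roll -2.6
[-1.15443531  1.51396869  0.69829102]
```

The moment jumped to 0.7 N m at the predicted yaw, so it is at the stop. I'll back off within the slack, lift out and look.

Request:
arm_command --pt "0 0 0 -4 0.5" --pt "0 0 0 -8 0.5" --pt "0 0 0 -10 0.5" --pt "0 0 -5 -10 0.5" --pt "0 0 -15 -10 0.5"

```text
t: 8.7
eef_pos: [592.7, 243.4, 114.5]
tcp_rot: [3.141, 0.001, -0.023]
ft_force: [-0.2, -0.7, 0.1]
opening: 0.499
grip_force: 0.0
```

Request:
arm_command --pt "0 0 -40 0 0.5" --pt "0 0 -80 0 0.5" --pt "0 0 -110 0 0.5" --pt "0 0 -110 0 0.5" --pt "0 0 -110 0 0.5"

```text
t: 9.2
eef_pos: [592.9, 243.5, 225.4]
tcp_rot: [-3.141, -0.002, -0.022]
ft_force: [0.7, -0.5, -0.2]
opening: 0.503
grip_force: 0.0
```

```bash
python3 -c "
from h import *
go(592.3,243.2,99,-.15)
a=cam('top')[0][120:260,100:230,::-1]; b=cam('wrist')[0][:,:,::-1]
z=np.zeros((480,800,3),np.uint8); z[:420,:390]=cv2.resize(a,(390,420)); z[:300,400:]=cv2.resize(b,(400,300)); cv2.imwrite('pics/end.png',z)"
```

```text
9.2 [592.9 243.5 225.4] yaw -0.022 j [0.29 0.5  1.51 0.   1.13 1.88] F [ 0.7 -0.5 -0.2] 0.5
move [ -0.8   0.4 126.4] roll 7.3
```

View pics/end.png

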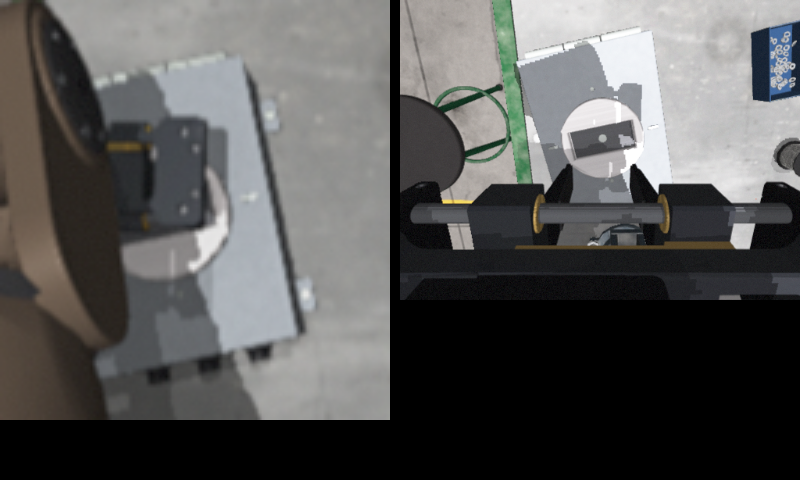

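The wrist view shows the slot at (602,138) parallel to the hinge edge at the top, the cover shut and the arm clear of everything.

```bash
python3 -c "
from h import *
print(env.job_done())"
```

```text
the job is handed in; nothing more can be done
None
```

The cover is shut and the fastener is turned clockwise to its stop, with the slot parallel to the hinge; I handed the job in at about 9 s with the arm clear and nothing else disturbed, but no verdict came back.

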